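# Scan in a delivered bakery carton with the desk barcode scanner

### The arm

A 6-joint arm with a two-finger parallel gripper is mounted at the origin on the work surface. World frame = base frame: x ahead of the robot, y to its left, z up, the work surface at z = 0. Lengths are in mm, angles in rad, forces in N, time in s.
With the tool pointing down it reaches from about 275 to 750 mm from the base axis. Payload 10.2 kg.
Tool frame: the origin (TCP) lies at the very end of the fingers, on their centre line; the grasp point (between the pads) lies r.pinch_z behind it (r.pinch_z is the distance from the TCP to the grasp point, in mm); z points along the fingers, y is the line along which they close (so a half turn about z gives the same grasp; the last joint's range is limited). The gripper opens to 85 mm and grips with 20 to 120 N. Pads are 22 mm wide; open, the fingers measure 114 mm over their backs; the gripper's body (76 mm by 85 mm) begins 54 mm behind the grasp point. The pads swing forward as they close: fully open they stand 13 mm farther back than shut.
Start: joints at [0.897, 0.313, 1.498, -0, 1.331, -0.223], TCP at [228.748, 472.552, 231.294] pointing down, gripper open.
Joint ranges: [-2.94, 2.94], [-0.97, 2.17], [0.19, 2.56], [-1.23, 4.37], [0.02, 3.11], [-2.88, 2.88]. Speed limits (rad/s): [2.39, 2.39, 3.01, 3.14, 3.14, 3.14].

### API

Orientations are given as a unit quaternion [x, y, z, w].
In Python, from plant import r gives the robot as it stands.
- The arm moves only by the shell command python3 -m inch 'ROWS' [FORCE]. ROWS is JSON, a list of rows, each a list of 3 entries, a list of its own where there are three numbers: the shift along the tool's x, y, z in mm, then the turn, a rotation vector about the tool's x, y, z in degrees, then the opening, from 0 (shut) to 1 (fully open). In form: [[[x, y, z], [rx, ry, rz], hand], ...]. A call has 1 to 12 rows; each row shifts and turns the commanded pose from where the row before left it, along the tool's axes as they then stand; what a row does not reach is not made up. A row lasts 1/10 s, in which the tool goes at most 50 mm and 8.59 degrees, less where a joint would pass 70% of its speed; a pose out of reach is approached as far as the arm can. A call with a gripper value outside its range is refused whole. The fingers move at their own pace and stop on an object; FORCE is the grip in N (left out, the last holds). Time passes only in rows, so rows that do not move let the fingers close. It gives the time, the measured TCP pose, the force, the opening and the grip force at its end, in the units of the state.
- r.read_state(): the state, without advancing time (a new reading comes with each control period).
- r.grab_frame(name): name is "scene" or "top" or "wrist"; returns the picture (400x640x3 uint8, red, green, blue); there is no depth.
- r.calibration(name): a dict with "intrinsics" (3x3 intrinsics, pixels), "R" (3x3) and "t" (3): a world point X has camera coordinates R X + t. Camera axes: x right, y down, z forward; pixel columns grow to the right and rows downward; lengths in mm; the calibration is good to about 2 mm. A picture is of the moment at which its call begins: read the wrist's pose just before it. calibration takes no time and is no camera call; for the wrist camera it gives the pose at the moment of the call.
- r.close_job(): hands the job in; it is judged then, once.
Trained networks look in the newest picture that a camera, given by its name, has taken for a name from the list of things; names that differ only in an ending like _2 or _b are one class to them, and where a whole thing is asked for, a point or a joint stands for the part that bears it (a point fixed in the world has none). Each returns a list of dicts, best first, with "p" (0 to 1); they miss things now and then, are a little off and sometimes report something else, mostly with a low value. They report only what shows in the picture. A call takes as long as a camera call. They do not tell look-alikes from the thing itself.
- r.regions_of(label, camera): "pixels" (400x640 bool, what is visible of it) and "box" ([left, top, right, bottom] in pixels, round what is visible of it).
- r.tip_of(label, camera): "point" ([column, row] in pixels: a listed point, or the origin of a listed thing).
The state is a dict: "t": time; "qpos": joint angles; "dq": joint speeds; "joint_torque": joint torques, N m; "eef_pos": TCP position; "tool_rot": TCP orientation; "ft_force": force on the tool from outside, world axes, zero at the start; "torque": the same for the moment, N m; "opening": finger opening in mm; "gripper_force": force on a finger pad.
Only numpy, scipy, OpenCV 4.12 (cv2) and the standard library are available. Lean on these libraries where they do the work, as an engineer would, in place of code of your own. Each camera call takes 0.05 s, during which the arm holds its last target. There are 200 camera calls.

### The job

A bakery carton has been delivered to the office: log it in. Take the barcode scanner up and off its hook, point it down at the barcode label on the carton's lid, fairly square to it, from about 10 to 15 cm away and without touching the carton, and hold it steady on the code for two seconds. Then hang the scanner back on its hook the way it was, letting go only once it rests there, and leave everything else on the desk where it stands.

Things in the scene. Friction and masses are not known exactly. Their poses are not given: they have to be found in the camera images.
- scanner: Cordless barcode scanner, pistol shape, 0.17 kg, grey head, black handle. Origin: middle of head. x = the way it looks (beam along +x), y = left, z = up; level as it hangs. Head 99 mm long (x -49 to 50), 54 wide with flat upright sides from x -32 to 38 (grip here, fingers closing along y), z -24 to 22; rear rounded in side view; black front frame x 38 to 50, 58 wide, top z 26.
- scanner_window (a point): Centre of the dark red scan window on the scanner's front, 51 mm ahead of its origin along x; axes as the scanner's. The beam starts here. The scanner reads by itself once it is held steady on a code, whichever way it is turned about its beam; the orange trigger is not used.
- scanner_foot (a point): Underside of the scanner's handle, at x -22, z -127 mm of the scanner. The black handle goes down from the middle of the head, 30 to 33 mm wide, leaning back a little: x -20 to 20 mm at the top, x -44 to 0 at this foot. Axes as the scanner's.
- stand: Scanner stand, fixed. Origin: centre of the underside of its dark steel base plate (150 x 120 x 10 mm); x = the way the hung scanner looks, z up. A post 16 mm thick at x 50 carries a bracket (x 32 to 64, y -28 to 28 mm) and the hook: two level steel prongs 7 mm thick at y 24 and -24 mm, running back from the bracket along -x. Tops of prongs and bracket: 155 mm above the desk.
- hook (a point): Where the scanner's origin is when it hangs midway in the hook: 179 mm above the stand's origin (as it starts, within 6 mm). Axes as the stand's. The head's underside rests on the prongs, the handle hangs in the 41 mm gap between them. It comes off straight up until the handle is clear (110 mm), or up 20 mm and out backwards along the stand's -x, over the upturned prong tips.
- hook_tips (a point): Midway between the two upturned prong tips at the open end of the hook: x -66 mm of the stand, 168.5 mm above the desk, 13.5 mm above the prongs. Axes as the stand's.
- carton: Pale grey bakery carton, closed, loose on the desk, 0.8 kg, 150 mm (x) x 190 mm (y) x 80 mm high; origin: centre of its underside, z up. It carries the barcode label on its lid.
- label (a point): Centre of the barcode label, which lies flat on the carton's lid, 81 mm above the desk: white, 70 mm (carton's x) x 100 mm (carton's y), with a block of black bars 40 x 83 mm in its middle. Its centre is at x -20, y +30 mm of the carton. Axes as the carton's.
- brown_box: Bystander: plain brown parcel with no label, 150 x 190 x 80 mm high, loose; origin: centre of its underside.
- mug: Bystander: white mug, 82 mm across, 95 mm high, loose; origin: centre of its underside.
- stapler: Bystander: red and black stapler, 36 x 135 x 50 mm high, long side along its y, loose; origin: centre of its underside.
- tape_dispenser: Bystander: dark tape dispenser with its roll, 55 x 150 x 92 mm high, long side along its y, loose; origin: centre of its underside.
Not all that is in view belongs to the job. Leave any blue or yellow look-alike of the stand alone. Leave any purple look-alike of the scanner alone.

How it is judged (in metres and radians):
On the way, in this order (a step that is already met when the one before it is completed fails the run):
1. The scanner is held in the gripper, off the hook and at least 60 mm from where it hung (distance of scanner from where it was at the start of the episode above 0.06 m and contact force between scanner and stand below 0.1 N and contact force between the fingers and scanner above 1 N), for 0.2 s.
2. Held steady 1 s (under 20 mm/s, 0.15 rad/s): window 60 to 200 mm from the label's centre, beam within 40 degrees of square to the lid and within 25 mm of that centre sideways and up-down (contact force between the fingers and scanner above 1 N and linear speed of scanner below 0.02 m/s and angular speed of scanner below 0.15 rad/s and distance between scanner_window and label between 0.06 and 0.2 m and x of label in the frame of scanner_window above 0.05 m and y of label in the frame of scanner_window between -0.025 and 0.025 m and z of label in the frame of scanner_window between -0.025 and 0.025 m and angle between the x axis of scanner and the z axis of carton, either way round below 0.7 rad), for 1 s.
At the end, for the whole second after the job is handed in: Scanner hanging at rest on both prongs, facing as before: origin within 25 mm lengthwise, 10 mm sideways, 5 mm in height of its place over the stand, upright within 7 degrees. Carton, brown box, mug, stapler and tape dispenser within 20 mm of their starts (x of scanner in the frame of stand between -0.025 and 0.025 m and y of scanner in the frame of stand between -0.01 and 0.01 m and z of scanner in the frame of stand between 0.173 and 0.184 m and angle between scanner's own z axis and vertical below 0.12 rad and x of scanner_window in the frame of stand above 0.02 m and contact force between scanner and stand above 0.5 N and linear speed of scanner below 0.02 m/s and distance of each of carton, brown_box, mug, stapler, tape_dispenser from where it was at the start of the episode below 0.02 m); the robot touches nothing.
It fails at once if The scanner touches the carton (more than 1 N) (contact force between scanner and carton above 1 N).
It fails at once if The scanner is let go in the air: it falls faster than 0.5 m/s with no finger on it (contact force between the fingers and scanner below 0.1 N and linear speed of scanner above 0.5 m/s).
It fails at once if The carton or a bystander is pushed more than 20 mm (distance of any of carton, brown_box, mug, stapler, tape_dispenser from where it was at the start of the episode above 0.02 m).
It also fails if it takes over 48 s, if anything falls off the work surface, if the arm or the gripper's body presses on something with over 40 N, if the wrist force passes 120 N, or if a joint passes its speed limit or range.

## Working session

There is one attempt and no reset: what is moved stays moved. The work goes in short steps, Python scripts to look and compute and a shell command to move; the robot and the scene stay as the last step left them, time stands still between calls to the robot, and variables do not carry over. Pictures are saved under pics/ and viewed, at most 13 in all, crops included, and the job is handed in when it is done.

```bash
mkdir -p pics; ls
cat > h.py <<'E'
import numpy as np,cv2
from plant import r
from scipy.spatial.transform import Rotation as Ro
def ray(cam,p):
    c=r.calibration(cam);K=np.array(c["intrinsics"]);R=np.array(c["R"]);t=np.array(c["t"])
    return -R.T@t, R.T@np.linalg.solve(K,[p[0],p[1],1])
def atz(cam,p,z):
    o,d=ray(cam,p);return o+d*(z-o[2])/d[2]
def proj(cam,X):
    c=r.calibration(cam);q=np.array(c["intrinsics"])@(np.array(c["R"])@X+np.array(c["t"]));return q[:2]/q[2]
E
python3 - <<'E'
from h import *
s=r.read_state();print(s["t"],s["tool_rot"],r.pinch_z)
H=dict(scanner=179,scanner_window=179,scanner_foot=52,stand=0,hook=179,hook_tips=168.5,carton=0,label=81,brown_box=0,mug=0,stapler=0,tape_dispenser=0)
for c in["top","scene"]:
    cv2.imwrite(f"pics/{c}.png",r.grab_frame(c)[:,:,::-1])
    for n in (H if c=="top" else ["scanner","scanner_window","scanner_foot","hook_tips","label","stand"]):
        for d in r.tip_of(n,c)[:3]:
            print(c,n,round(d["p"],2),np.round(d["point"]),np.round(atz(c,d["point"],H[n])))
E
```

```text
pics
0.0 [ 2.23500648e-01  9.74703574e-01 -5.70202449e-04 -2.78732566e-04] 18.700000000000003
top scanner 0.61 [247. 203.] [535. 221. 179.]
top scanner 0.59 [258. 296.] [308. 196. 179.]
top scanner_window 0.83 [245. 312.] [273. 227. 179.]
top scanner_window 0.64 [241. 206.] [528. 235. 179.]
top scanner_window 0.57 [245. 182.] [587. 224. 179.]
top scanner_foot 0.92 [266. 285.] [322. 192.  52.]
top scanner_foot 0.8 [252. 218.] [506. 230.  52.]
top scanner_foot 0.24 [242. 232.] [467. 258.  52.]
top stand 0.89 [253. 209.] [534. 235.   0.]
top stand 0.8 [195. 278.] [339. 403.   0.]
top stand 0.74 [187. 200.] [565. 428.   0.]
top hook 0.98 [241. 204.] [531. 235. 179.]
top hook 0.96 [170. 280.] [352. 408. 179.]
top hook 0.65 [162. 192.] [565. 428. 179.]
top hook_tips 0.76 [243. 230.] [467. 232. 168.]
top hook_tips 0.68 [163. 311.] [278. 426. 168.]
top hook_tips 0.58 [172. 217.] [505. 407. 168.]
top carton 0.76 [453. 236.] [ 443. -342.    0.]
top label 0.87 [453. 244.] [ 419. -312.   81.]
top label 0.44 [248. 214.] [513. 235.  81.]
top brown_box 0.59 [332. 173.] [633.   2.   0.]
top mug 0.65
[... 279 characters left out ...]
scene scanner 0.72 [388. 158.] [525. 237. 179.]
scene scanner 0.61 [330. 122.] [323. 188. 179.]
scene scanner_window 0.79 [402. 175.] [590. 231. 179.]
scene scanner_window 0.6 [326. 115.] [297. 196. 179.]
scene scanner_window 0.54 [380. 192.] [597. 148. 179.]
scene scanner_foot 0.72 [330. 156.] [347. 170.  52.]
scene scanner_foot 0.6 [380. 178.] [506. 240.  52.]
scene hook_tips 0.79 [380.  80.] [278. 422. 168.]
scene hook_tips 0.74 [373. 147.] [463. 235. 168.]
scene hook_tips 0.56 [428. 127.] [507. 411. 168.]
scene label 0.93 [206. 253.] [ 417. -306.   81.]
scene stand 0.97 [382. 193.] [528. 236.   0.]
scene stand 0.9 [435. 170.] [565. 427.   0.]
scene stand 0.66 [382. 130.] [339. 400.   0.]
```

View pics/top.png

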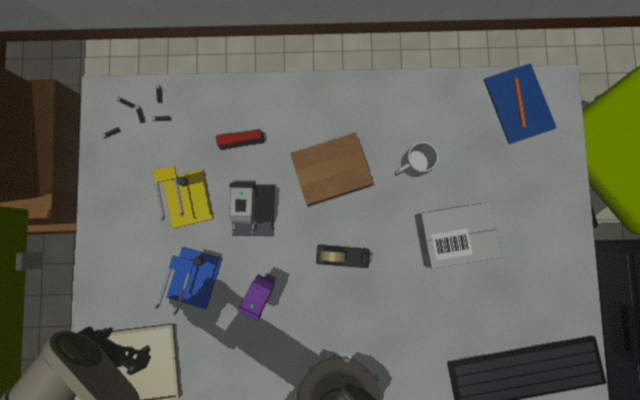

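View pics/scene.png

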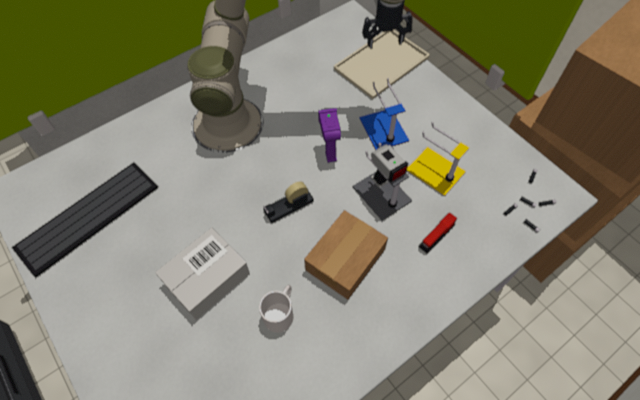

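The hanging candidates are these:
- Grey scanner on the dark plate, top image (243,203).
- Purple look-alike at (257,296).
- Blue stand at (195,278) and yellow stand at (185,197).

The grey scanner on the dark stand fits the description. I'll confirm it in an enlarged crop.

```bash
cat >> h.py <<'E'
def plan(pos,R,n,start=None):
    "n equal rows from measured pose to target (pos mm, R Rotation)"
    s=r.read_state();R0=Ro.from_quat(s["tool_rot"]);p0=np.array(s["eef_pos"])
    if start is not None:p0,R0=start
    rv=(R0.inv()*R).as_rotvec()/n;Q=Ro.from_rotvec(rv)
    A=sum((R0*Q**k).as_matrix() for k in range(n));d=np.linalg.solve(A,pos-p0)
    print(n,"x",np.round(d,1).tolist(),np.round(np.degrees(rv),2).tolist(),"|d|",round(np.linalg.norm(d),1),"ang",round(np.degrees(np.linalg.norm(rv)),2))
def tool(tilt,az):  # tilt from vertical, azimuth of lean (deg)
    a=np.radians(tilt);z=np.radians(az)
    Z=np.array([np.sin(a)*np.cos(z),np.sin(a)*np.sin(z),-np.cos(a)]);Y=np.array([-np.sin(z),np.cos(z),0])
    return Ro.from_matrix(np.c_[np.cross(Y,Z),Y,Z])
E
python3 - <<'E'
from h import *
im=cv2.imread("pics/top.png")[160:250,200:300];cv2.imwrite("pics/crop.png",cv2.resize(im,None,fx=6,fy=6,interpolation=cv2.INTER_CUBIC))
plan(np.array([400,234,330.]),tool(45,0),12)
E
```

```text
12 x [-21.2, -15.4, -1.6] [-0.84, -3.69, -2.04] |d| 26.3 ang 4.3
```

View pics/crop.png

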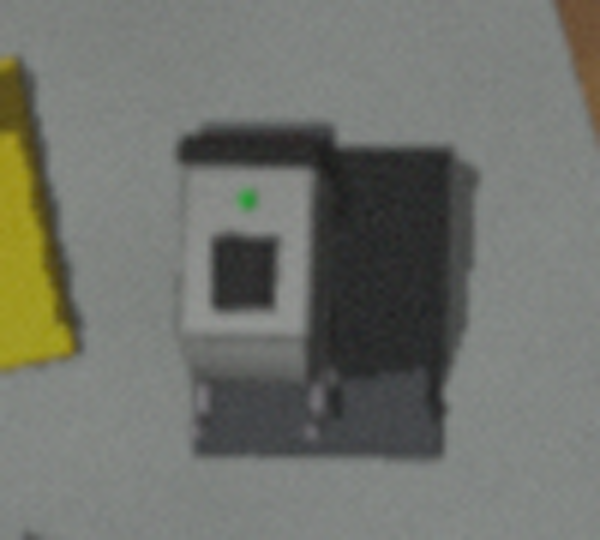

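The crop shows the grey scanner, with a black front frame and a green LED, on the dark steel stand. It faces image-up, with two prongs behind it at crop (203,400) and (318,400). This is the right one. Next I measure it and move to standoff.

```bash
python3 -m inch '[[[-21.2,-15.4,-1.6],[-0.84,-3.69,-2.04],1],[[-21.2,-15.4,-1.6],[-0.84,-3.69,-2.04],1],[[-21.2,-15.4,-1.6],[-0.84,-3.69,-2.04],1],[[-21.2,-15.4,-1.6],[-0.84,-3.69,-2.04],1],[[-21.2,-15.4,-1.6],[-0.84,-3.69,-2.04],1],[[-21.2,-15.4,-1.6],[-0.84,-3.69,-2.04],1],[[-21.2,-15.4,-1.6],[-0.84,-3.69,-2.04],1],[[-21.2,-15.4,-1.6],[-0.84,-3.69,-2.04],1],[[-21.2,-15.4,-1.6],[-0.84,-3.69,-2.04],1],[[-21.2,-15.4,-1.6],[-0.84,-3.69,-2.04],1],[[-21.2,-15.4,-1.6],[-0.84,-3.69,-2.04],1],[[-21.2,-15.4,-1.6],[-0.84,-3.69,-2.04],1]]'
python3 - <<'E'
from h import *
for n,z,p in [("topFL",201,(187,165)),("topFR",201,(320,165)),("topRL",201,(187,332)),("topRR",201,(309,332)),("baseRL",10,(195,456)),("baseRR",10,(442,456)),("baseFR",10,(450,148)),("tipL",168,(201,432)),("tipR",168,(312,432)),("frameL",205,(180,138)),("frameR",205,(332,130))]:
    print(n,np.round(atz("top",(200+(p[0]+.5)/6-.5,160+(p[1]+.5)/6-.5),z),0))
s=r.read_state();print(s["t"],s["eef_pos"],s["tool_rot"],s["qpos"],tool(45,0).as_quat())
cv2.imwrite("pics/w1.png",r.grab_frame("wrist")[:,:,::-1])
H=dict(scanner=179,scanner_window=179,hook=179,hook_tips=168.5,stand=0)
for n in H:
    for d in r.tip_of(n,"wrist")[:2]: print(n,round(d["p"],2),np.round(d["point"]),np.round(atz("wrist",d["point"],H[n])))
E
```

```text
t: 2.2
eef_pos: [400.2, 233.9, 331.4]
tool_rot: [-0.001, 0.923, -0.001, 0.384]
ft_force: [1.1, -0.2, -0.1]
opening: 85.3
gripper_force: 0.0
topFL [571. 255. 201.]
topFR [570. 202. 201.]
topRL [504. 255. 201.]
topRR [503. 207. 201.]
baseRL [458. 294.  10.]
baseRR [455. 176.  10.]
baseFR [604. 170.  10.]
tipL [465. 257. 168.]
tipR [464. 212. 168.]
frameL [581. 257. 205.]
frameR [583. 197. 205.]
2.2 [400.24711417 233.85805224 331.43822718] [-9.07070472e-04  9.23176680e-01 -7.49962037e-04  3.84374079e-01] [ 0.44715628 -0.18759721  1.96890173 -0.50570584  0.68769549 -0.84286134] [0.         0.92387953 0.         0.38268343]
scanner_window 0.6 [312. 180.] [575. 229. 179.]
hook 0.91 [479. 176.] [564. 425. 179.]
hook_tips 0.66 [492. 135.] [500. 411. 169.]
stand 0.86 [321.  44.] [525. 241.   0.]
stand 0.84 [451.  69.] [565. 426.   0.]
```

View pics/w1.png

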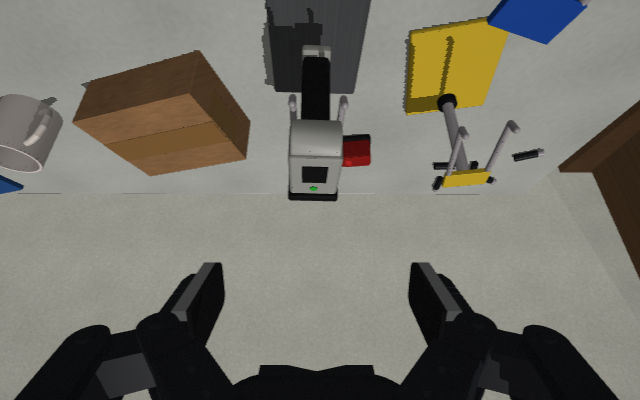

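The wrist view shows the scanner at columns 289–342, rows 120–200, with its front towards the image bottom. The prong tips are at (292,100) and (344,98), and the fingers are symmetric about column 316.

Run:
```python
from h import *
im=cv2.imread("pics/w1.png")[85:210,265:365];cv2.imwrite("pics/w1c.png",cv2.resize(im,None,fx=4.8,fy=4.8,interpolation=cv2.INTER_CUBIC))
g=cv2.cvtColor(cv2.imread("pics/w1.png"),cv2.COLOR_BGR2GRAY).astype(int)
hsv=cv2.cvtColor(cv2.imread("pics/w1.png"),cv2.COLOR_BGR2HSV)
m=(hsv[...,1]>150)&(hsv[...,0]>45)&(hsv[...,0]<75);m[:150]=0;m[210:]=0
c=np.argwhere(m).mean(0)[::-1];print("LED",c,np.round(atz("wrist",c,201),1))
for p,z in [((292,100),168.5),((344,98),168.5),((291,155),201),((341,155),201),((289.5,192),201),((338,192),201)]: print(p,np.round(atz("wrist",p,z),1))
for X in [(530,234,179),(504,255,201),(504,207,201),(570,255,201),(570,203,201)]: print(X,np.round(proj("wrist",np.array(X,float))))
```

```text
LED [313.27272727 188.27272727] [552.  231.8 201. ]
(292, 100) [452.2 213.9 168.5]
(344, 98) [449.8 259.1 168.5]
(291, 155) [488.7 211.6 201. ]
(341, 155) [488.6 258.1 201. ]
(289.5, 192) [560.7 204.9 201. ]
(338, 192) [560.6 259.6 201. ]
(530, 234, 179) [315. 160.]
(504, 255, 201) [337. 164.]
(504, 207, 201) [287. 164.]
(570, 255, 201) [334. 196.]
(570, 203, 201) [288. 196.]
```

View pics/w1c.png

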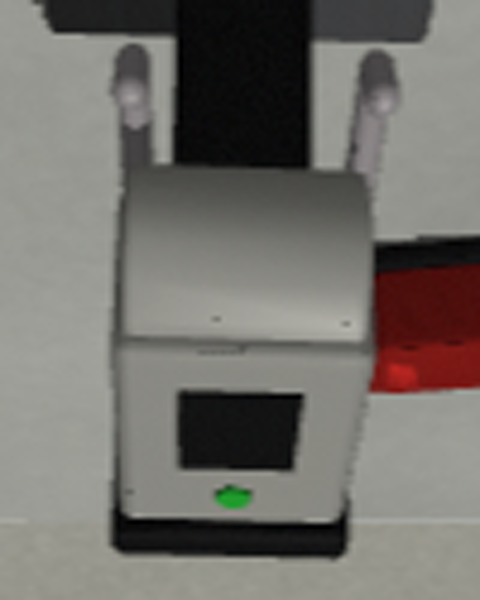

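Both views agree: the scanner is at about (531,233,179) with a yaw of about −2°. The LED, prong tips and base-plate corners are all consistent with this. Next is the approach along the tool axis.

Run:
```python
from h import *
T=tool(45,-2);plan(np.array([531,233,184])+18.7*T.as_matrix()[:,2],T,10)
```

```text
10 x [1.0, -0.0, 21.5] [0.14, -0.0, 0.14] |d| 21.5 ang 0.2
```

```bash
python3 -m inch '[[[1,0,21.5],[0.14,0,0.14],1],[[1,0,21.5],[0.14,0,0.14],1],[[1,0,21.5],[0.14,0,0.14],1],[[1,0,21.5],[0.14,0,0.14],1],[[1,0,21.5],[0.14,0,0.14],1],[[1,0,21.5],[0.14,0,0.14],1],[[1,0,21.5],[0.14,0,0.14],1],[[1,0,21.5],[0.14,0,0.14],1],[[1,0,21.5],[0.14,0,0.14],1],[[1,0,21.5],[0.14,0,0.14],1],[[0,0,0],[0,0,0],1],[[0,0,0],[0,0,0],1]]'
python3 - <<'E'
from h import *
T=tool(45,-2);plan(np.array([531,233,184])+18.7*T.as_matrix()[:,2],T,1)
cv2.imwrite("pics/w2.png",r.grab_frame("wrist")[:,:,::-1])
E
```

```text
t: 3.7
eef_pos: [544.5, 232.6, 171.3]
tool_rot: [0.016, 0.924, -0.007, 0.382]
ft_force: [-1.2, 0.1, -0.1]
opening: 85.6
gripper_force: 0.0
1 x [0.6, -0.1, 0.2] [-0.04, -0.03, 0.08] |d| 0.6 ang 0.09
```

View pics/w2.png

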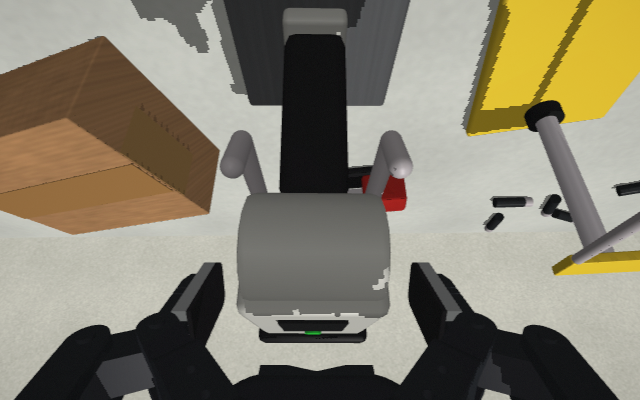

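The head spans columns 238–390 (middle 314), between pads that are symmetric about 316. The tips are symmetric at (237,140) and (397,140). It is centred, so I close.

```bash
python3 -m inch '[[[0,0,0],[0,0,0],0],[[0,0,0],[0,0,0],0],[[0,0,0],[0,0,0],0],[[0,0,0],[0,0,0],0],[[0,0,0],[0,0,0],0],[[0,0,0],[0,0,0],0],[[0,0,0],[0,0,0],0],[[0,0,0],[0,0,0],0]]' 60
python3 - <<'E'
from h import *
s=r.read_state();p=np.array(s["eef_pos"]);R=Ro.from_quat(s["tool_rot"])
np.savez("grasp.npz",p=p,q=R.as_quat());print(p,R.as_quat())
plan(p+[0,0,130],R,8)
E
```

```text
t: 4.55
eef_pos: [545.0, 232.3, 172.7]
tool_rot: [0.016, 0.923, -0.007, 0.384]
ft_force: [-5.2, -0.1, 5.8]
opening: 53.8
gripper_force: 63.1
[545.00181454 232.282044   172.69054474] [ 0.01588472  0.92331267 -0.00692968  0.38365788]
8 x [-11.5, -0.0, -11.5] [0.0, 0.0, 0.0] |d| 16.2 ang 0.0
```

```bash
python3 -m inch '[[[-3,0,-3],[0,0,0],0],[[-6,0,-6],[0,0,0],0],[[-11,0,-11],[0,0,0],0],[[-12,0,-12],[0,0,0],0],[[-12,0,-12],[0,0,0],0],[[-12,0,-12],[0,0,0],0],[[-12,0,-12],[0,0,0],0],[[-12,0,-12],[0,0,0],0],[[-12,0,-12],[0,0,0],0],[[-6,0,-6],[0,0,0],0],[[0,0,0],[0,0,0],0],[[0,0,0],[0,0,0],0]]'
python3 - <<'E'
from h import *
for c in ["wrist","top"]: cv2.imwrite(f"pics/{c}3.png",r.grab_frame(c)[:,:,::-1])
# label: measure orientation from original top picture (arm not above it)
for c in ["top","scene"]:
    im=cv2.imread(f"pics/{c}.png")
    r.grab_frame(c)
    for d in r.tip_of("label",c)[:2]: print(c,d["p"],np.round(atz(c,d["point"],81)))
    for d in r.regions_of("label",c)[:1]:
        m=np.asarray(d["pixels"]).astype(np.uint8);b=np.array(d["box"]);print(b)
        pts=np.argwhere(m)[:,::-1];w=np.array([atz(c,p,81) for p in pts]);print("mean",w.mean(0),w.min(0),w.max(0),len(w))
s=r.read_state();print(s["t"],s["eef_pos"],s["ft_force"])
E
```

```text
t: 5.75
eef_pos: [544.5, 232.1, 309.3]
tool_rot: [0.016, 0.924, -0.007, 0.382]
ft_force: [-0.3, -0.8, -2.5]
opening: 53.1
gripper_force: 63.0
top 0.81 [ 420. -314.   81.]
[417.2 203.3 502.8 268.1]Traceback (most recent call last):
  File "<stdin>", line 10, in <module>
  File "h.py", line 8, in atz
    o,d=ray(cam,p);return o+d*(z-o[2])/d[2]
        ~~~^^^^^^^
  File "h.py", line 5, in ray
    c=r.calibration(cam);K=np.array(c["intrinsics"]);R=np.array(c["R"]);t=np.array(c["t"])
ValueError: time passes only in moves, steps and waits
```

View pics/wrist3.png

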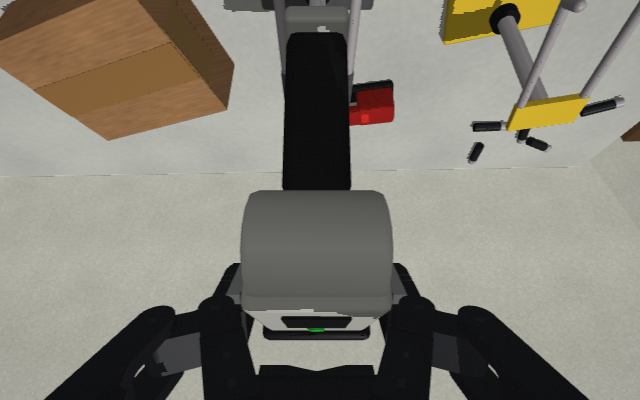

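The scanner hangs off the stand in the grip, unchanged in pitch, with the handle at columns 283–350. The label is at about (419,−311). Now I work out the scan pose.

```bash
cat > scan.py <<'E'
from h import *
g=np.load("grasp.npz");Rg=Ro.from_quat(g["q"]);pg=g["p"]
Rs=Ro.from_euler("z",-2,degrees=True);ps=np.array([532,233,179.5])
Rts=Rg.inv()*Rs;pts=Rg.inv().apply(ps-pg)          # scanner in tool
L=np.array([419,-311,81.]);az=np.arctan2(L[1],L[0])
x=np.array([0,0,-1.]);z=-np.array([np.cos(az),np.sin(az),0])
RS=Ro.from_matrix(np.c_[x,np.cross(z,x),z]);PS=L+[0,0,51+120]
RT=RS*Rts.inv();PT=PS-RT.apply(pts)
def scanner():
    s=r.read_state();R=Ro.from_quat(s["tool_rot"]);return np.array(s["eef_pos"])+R.apply(pts),R*Rts
E
python3 - <<'E'
from scan import *
print("target",PT,RT.as_matrix()[:,2],"scanner now",scanner()[0])
plan(PT,RT,24)
E
```

```text
target [ 424.62505799 -314.8466835   238.98104951] [ 0.56666634 -0.42029021 -0.70869274] scanner now [531.76267274 232.88284098 316.4637967 ]
24 x [32.1, -2.4, 3.6] [-0.01, 1.39, -6.34] |d| 32.4 ang 6.49
```

The nose-down pose needs the handle pointing outward. That means rolling about 180° in the direction joint 6 allows (+ about tool z). I plan this in two stages through a waypoint.

Run:
```python
from scan import *
print(r.read_state()["qpos"])
mid=tool(45,-16)*Ro.from_euler("z",95,degrees=True)
pm=np.array([520,-40,330.])
plan(pm,mid,12)
plan(PT+[0,0,60],RT,12,start=(pm,mid))
```

```text
[ 0.30976015  0.1109015   1.73982295 -0.45046702  0.58359904 -0.93947888]
12 x [-19.8, -17.4, -0.2] [0.64, -0.7, 8.72] |d| 26.4 ang 8.78
12 x [-19.8, 19.0, 3.7] [-1.0, -0.94, 8.25] |d| 27.7 ang 8.37
```

Run:
```python
from scan import *
mid=tool(45,-16)*Ro.from_euler("z",75,degrees=True)
pm=np.array([520,-40,330.])
plan(pm,mid,12)
```

```text
12 x [-16.0, -19.3, -0.2] [0.71, -0.55, 7.06] |d| 25.1 ang 7.12
```

```bash
python3 -m inch '[[[-16,-19.3,-0.2],[0.71,-0.55,7.06],0],[[-16,-19.3,-0.2],[0.71,-0.55,7.06],0],[[-16,-19.3,-0.2],[0.71,-0.55,7.06],0],[[-16,-19.3,-0.2],[0.71,-0.55,7.06],0],[[-16,-19.3,-0.2],[0.71,-0.55,7.06],0],[[-16,-19.3,-0.2],[0.71,-0.55,7.06],0],[[-16,-19.3,-0.2],[0.71,-0.55,7.06],0],[[-16,-19.3,-0.2],[0.71,-0.55,7.06],0],[[-16,-19.3,-0.2],[0.71,-0.55,7.06],0],[[-16,-19.3,-0.2],[0.71,-0.55,7.06],0],[[-16,-19.3,-0.2],[0.71,-0.55,7.06],0],[[-16,-19.3,-0.2],[0.71,-0.55,7.06],0]]'
python3 - <<'E'
from scan import *
print(r.read_state()["qpos"],scanner()[0])
plan(PT+[0,0,60],RT,16)
E
```

```text
t: 7.2
eef_pos: [519.9, -40.8, 330.1]
tool_rot: [0.66, 0.646, 0.189, 0.333]
ft_force: [-0.2, -0.2, -2.7]
opening: 53.3
gripper_force: 63.1
[-0.31622257 -0.12015652  1.91570352  0.04871387  0.56020849 -0.32444176] [510.98444027 -33.77989573 339.44263444]
16 x [-18.0, 12.2, 2.8] [-0.65, -0.87, 7.41] |d| 21.9 ang 7.49
```

```bash
python3 -m inch '[[[-18,12.2,2.8],[-0.65,-0.87,7.41],0],[[-18,12.2,2.8],[-0.65,-0.87,7.41],0],[[-18,12.2,2.8],[-0.65,-0.87,7.41],0],[[-18,12.2,2.8],[-0.65,-0.87,7.41],0],[[-18,12.2,2.8],[-0.65,-0.87,7.41],0],[[-18,12.2,2.8],[-0.65,-0.87,7.41],0],[[-18,12.2,2.8],[-0.65,-0.87,7.41],0],[[-18,12.2,2.8],[-0.65,-0.87,7.41],0],[[-18,12.2,2.8],[-0.65,-0.87,7.41],0],[[-18,12.2,2.8],[-0.65,-0.87,7.41],0],[[-18,12.2,2.8],[-0.65,-0.87,7.41],0],[[-18,12.2,2.8],[-0.65,-0.87,7.41],0]]'
python3 -m inch '[[[-18,12.2,2.8],[-0.65,-0.87,7.41],0],[[-18,12.2,2.8],[-0.65,-0.87,7.41],0],[[-18,12.2,2.8],[-0.65,-0.87,7.41],0],[[-18,12.2,2.8],[-0.65,-0.87,7.41],0],[[0,0,0],[0,0,0],0],[[0,0,0],[0,0,0],0]]'
python3 - <<'E'
from scan import *
p,R=scanner();print(r.read_state()["qpos"],p,R.as_matrix()[:,0])
plan(PT,RT,5)
for c in ["wrist","scene"]: cv2.imwrite(f"pics/{c}4.png",r.grab_frame(c)[:,:,::-1])
for n in ["label","scanner_window","scanner"]:
    for d in r.tip_of(n,"scene")[:2]:print(n,d["p"],d["point"])
print(proj("scene",L),proj("scene",p),proj("scene",p+51*R.as_matrix()[:,0]))
a=cv2.imread("pics/scene4.png")[100:400,50:370];b=cv2.imread("pics/wrist4.png")
cv2.imwrite("pics/c4.png",np.vstack([cv2.resize(a,(400,375)),cv2.resize(b,(400,225),interpolation=cv2.INTER_AREA)]))
E
```

```text
t: 8.4
eef_pos: [486.7, -275.4, 346.5]
tool_rot: [0.914, -0.043, 0.353, 0.197]
ft_force: [-0.5, 0.4, -2.0]
opening: 53.1
gripper_force: 63.4
t: 9.0
eef_pos: [426.3, -314.3, 300.1]
tool_rot: [0.879, -0.286, 0.363, 0.121]
ft_force: [-0.3, 0.5, -1.6]
opening: 53.6
gripper_force: 63.6
[-0.97464735 -0.08566138  1.96478025  0.46192898  0.55554742  0.91951498] [ 420.69499084 -310.4590089   313.14047628] [-0.00140913 -0.00431172 -0.99998971]
5 x [-8.8, 0.3, 8.5] [-0.02, -0.02, 0.09] |d| 12.2 ang 0.1
label 0.75 [204.8, 251.7]
scanner_window 0.91 [191.6, 225.9]
scanner_window 0.69 [323.1, 115.1]
scanner 0.98 [330.2, 122.1]
scanner 0.96 [181.9, 212.0]
[204.36157332 254.3253574 ] [182.85019424 212.43121086] [188.24574885 223.00340795]
```

View pics/c4.png

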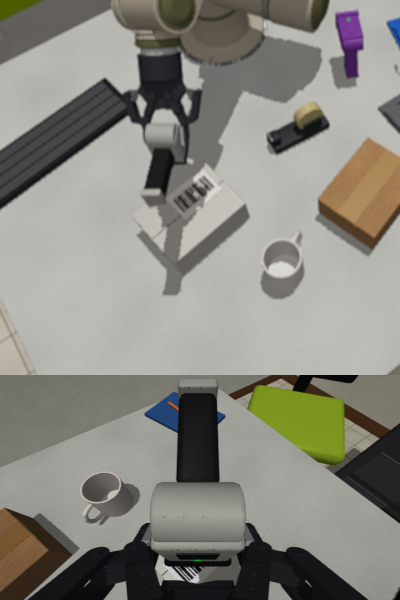

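The scanner points down over the carton, with the label visible below it. The network places the scanner at (182,212) in the scene view, against my projection of (183,212). I lower it by 60 mm and hold.

```bash
python3 -m inch '[[[-9.4,0.3,9],[0,0,0],0],[[-9.4,0.3,9],[0,0,0],0],[[-9.4,0.3,9],[0,0,0],0],[[-9.4,0.3,9],[0,0,0],0],[[-4,0.2,4],[0,0,0],0],[[-1.5,0,1.5],[0,0,0],0],[[0,0,0],[0,0,0],0],[[0,0,0],[0,0,0],0],[[0,0,0],[0,0,0],0],[[0,0,0],[0,0,0],0],[[0,0,0],[0,0,0],0],[[0,0,0],[0,0,0],0]]'
python3 - <<'E'
from scan import *
p,R=scanner();print(p,R.as_matrix()[:,0],"window-label",p+51*R.as_matrix()[:,0]-L)
cv2.imwrite("pics/scene5.png",r.grab_frame("scene")[:,:,::-1])
for n in ["label","scanner_window","scanner"]:
    for d in r.tip_of(n,"scene")[:2]:print(n,d["p"],d["point"])
print(proj("scene",L),proj("scene",p),proj("scene",p+51*R.as_matrix()[:,0]))
E
python3 -m inch '[[[0,0,0],[0,0,0],0],[[0,0,0],[0,0,0],0],[[0,0,0],[0,0,0],0],[[0,0,0],[0,0,0],0],[[0,0,0],[0,0,0],0],[[0,0,0],[0,0,0],0],[[0,0,0],[0,0,0],0],[[0,0,0],[0,0,0],0],[[0,0,0],[0,0,0],0],[[0,0,0],[0,0,0],0],[[0,0,0],[0,0,0],0],[[0,0,0],[0,0,0],0]]'
python3 -m inch '[[[0,0,0],[0,0,0],0],[[0,0,0],[0,0,0],0],[[0,0,0],[0,0,0],0],[[0,0,0],[0,0,0],0],[[0,0,0],[0,0,0],0],[[0,0,0],[0,0,0],0],[[0,0,0],[0,0,0],0],[[0,0,0],[0,0,0],0],[[0,0,0],[0,0,0],0],[[0,0,0],[0,0,0],0]]'
```

```text
t: 10.45
eef_pos: [424.3, -314.7, 240.1]
tool_rot: [0.878, -0.287, 0.363, 0.12]
ft_force: [-1.1, 0.0, -1.9]
opening: 53.3
gripper_force: 63.6
[ 418.69308123 -310.87193703  253.14844651] [-3.02143314e-04 -2.58571482e-03 -9.99996611e-01] window-label [-3.22328081e-01 -3.80848990e-03  1.21148619e+02]
label 0.75 [289.5, 206.7]
label 0.6 [206.2, 251.4]
scanner_window 0.95 [327.0, 116.2]
scanner_window 0.8 [194.2, 235.2]
scanner 0.8 [188.6, 221.5]
scanner 0.74 [332.2, 123.0]
[204.36157332 254.3253574 ] [188.70377677 224.25377223] [193.69158271 233.92781922]
t: 11.85
eef_pos: [424.3, -314.7, 240.0]
tool_rot: [0.878, -0.287, 0.363, 0.12]
ft_force: [0.3, -0.7, -2.4]
opening: 53.4
gripper_force: 63.6
t: 12.85
eef_pos: [424.3, -314.7, 240.0]
tool_rot: [0.878, -0.287, 0.363, 0.12]
ft_force: [-0.5, 0.9, -2.4]
opening: 53.3
gripper_force: 63.6
```

View pics/scene5.png

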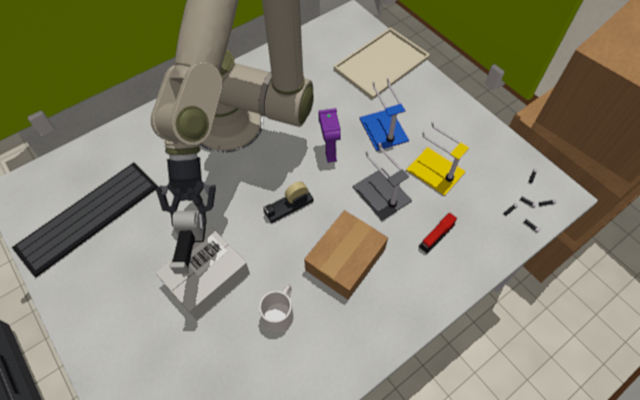

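The scene view shows the scanner at (188,222), pointing down over the label and held for about 3 s. The hook is empty and unobstructed. I raise the scanner, re-measure the empty hook and plan the return.

```bash
python3 -m inch '[[[4,0,-4],[0,0,0],0],[[9,-0.3,-9],[0,0,0],0],[[9,-0.3,-9],[0,0,0],0],[[9,-0.3,-9],[0,0,0],0],[[9,-0.3,-9],[0,0,0],0],[[4,0,-4],[0,0,0],0]]'
python3 - <<'E'
from scan import *
H=dict(hook_tips=168.5,stand=0,hook=179)
for c in["top","scene"]:
    cv2.imwrite(f"pics/{c}6.png",r.grab_frame(c)[:,:,::-1])
    for n in H:
        for d in r.tip_of(n,c)[:3]:
            X=atz(c,d["point"],H[n])
            if abs(X[1]-233)<40: print(c,n,round(d["p"],2),np.round(d["point"],1),np.round(X,1))
mid=tool(45,-16)*Ro.from_euler("z",75,degrees=True);pm=np.array([520,-40,335.])
plan(pm,mid,16)
plan(pg+[0,0,135],Rg,12,start=(pm,mid))
im=cv2.imread("pics/top6.png")[175:245,220:285];cv2.imwrite("pics/top6c.png",cv2.resize(im,None,fx=8,fy=8,interpolation=cv2.INTER_CUBIC))
E
```

```text
t: 13.45
eef_pos: [425.3, -313.9, 303.9]
tool_rot: [0.878, -0.287, 0.364, 0.121]
ft_force: [0.6, -0.0, -2.7]
opening: 53.4
gripper_force: 63.6
top hook_tips 0.97 [243.2 231.2] [465.4 232.1 168.5]
top stand 0.76 [258.  208.4] [535.2 220.6   0. ]
top hook 0.86 [240.2 206.9] [524.6 237.2 179. ]
scene hook_tips 0.77 [374.7 149.4] [473.7 233.4 168.5]
scene stand 0.79 [380.7 194.4] [529.5 229.6   0. ]
16 x [16.3, -14.2, -3.3] [0.65, 0.86, -7.41] |d| 21.9 ang 7.49
12 x [18.6, 16.9, 0.2] [-0.72, 0.54, -7.06] |d| 25.1 ang 7.12
```

View pics/top6c.png

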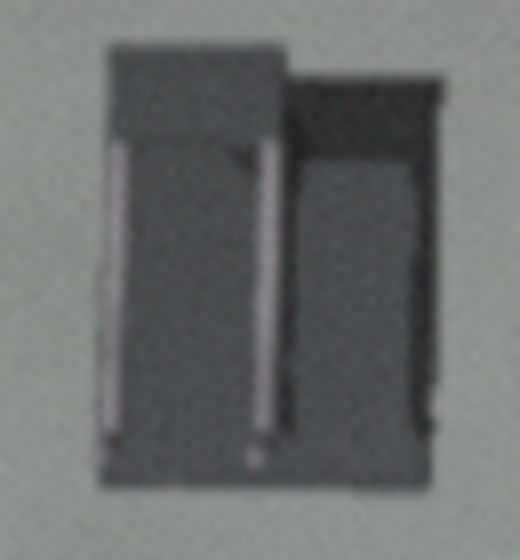

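The empty dark stand shows prong centre lines in crop at about (120,145)→(112,430) and (271,145)→(263,430). I check the midline while returning.

```bash
python3 - <<'E'
from h import *
f=lambda p,z:atz("top",(220+(p[0]+.5)/8-.5,175+(p[1]+.5)/8-.5),z)
a=[f((120,145),155),f((271,145),155),f((112,430),155),f((263,430),155)]
fr=(a[0]+a[1])/2;re=(a[2]+a[3])/2;d=fr-re
print(fr,re,"yaw",np.degrees(np.arctan2(d[1],d[0])),"y at x530",re[1]+(530-re[0])*d[1]/d[0])
E
python3 -m inch '[[[16.3,-14.2,-3.3],[0.65,0.86,-7.41],0],[[16.3,-14.2,-3.3],[0.65,0.86,-7.41],0],[[16.3,-14.2,-3.3],[0.65,0.86,-7.41],0],[[16.3,-14.2,-3.3],[0.65,0.86,-7.41],0],[[16.3,-14.2,-3.3],[0.65,0.86,-7.41],0],[[16.3,-14.2,-3.3],[0.65,0.86,-7.41],0],[[16.3,-14.2,-3.3],[0.65,0.86,-7.41],0],[[16.3,-14.2,-3.3],[0.65,0.86,-7.41],0],[[16.3,-14.2,-3.3],[0.65,0.86,-7.41],0],[[16.3,-14.2,-3.3],[0.65,0.86,-7.41],0],[[16.3,-14.2,-3.3],[0.65,0.86,-7.41],0],[[16.3,-14.2,-3.3],[0.65,0.86,-7.41],0]]'
python3 -m inch '[[[16.3,-14.2,-3.3],[0.65,0.86,-7.41],0],[[16.3,-14.2,-3.3],[0.65,0.86,-7.41],0],[[16.3,-14.2,-3.3],[0.65,0.86,-7.41],0],[[16.3,-14.2,-3.3],[0.65,0.86,-7.41],0]]'
python3 -c "
from scan import *
plan(pg+[0,0,135],Rg,12)"
```

```text
[562.51132053 232.14241875 155.        ] [472.99153829 235.15680109 155.        ] yaw -1.9285810274429436 y at x530 233.23716616765037
t: 15.05
eef_pos: [542.7, -117.1, 366.0]
tool_rot: [0.799, 0.445, 0.261, 0.308]
ft_force: [-0.3, 0.3, -3.1]
opening: 53.3
gripper_force: 63.6
t: 15.45
eef_pos: [519.3, -39.5, 335.1]
tool_rot: [0.657, 0.649, 0.187, 0.333]
ft_force: [-1.1, 0.5, -1.1]
opening: 53.3
gripper_force: 63.6
12 x [18.5, 17.0, 0.3] [-0.73, 0.54, -7.04] |d| 25.1 ang 7.09
```

```bash
python3 -m inch '[[[18.5,17,0.3],[-0.73,0.54,-7.04],0],[[18.5,17,0.3],[-0.73,0.54,-7.04],0],[[18.5,17,0.3],[-0.73,0.54,-7.04],0],[[18.5,17,0.3],[-0.73,0.54,-7.04],0],[[18.5,17,0.3],[-0.73,0.54,-7.04],0],[[18.5,17,0.3],[-0.73,0.54,-7.04],0],[[18.5,17,0.3],[-0.73,0.54,-7.04],0],[[18.5,17,0.3],[-0.73,0.54,-7.04],0],[[18.5,17,0.3],[-0.73,0.54,-7.04],0],[[18.5,17,0.3],[-0.73,0.54,-7.04],0],[[18.5,17,0.3],[-0.73,0.54,-7.04],0],[[18.5,17,0.3],[-0.73,0.54,-7.04],0]]'
python3 -m inch '[[[0,0,0],[0,0,0],0],[[0,0,0],[0,0,0],0]]'
python3 - <<'E'
from scan import *
p,R=scanner();print(p,R.as_euler("zyx",degrees=True),r.read_state()["ft_force"])
plan(pg+[0,0,12],Rg,10)
cv2.imwrite("pics/w7.png",r.grab_frame("wrist")[:,:,::-1])
a=cv2.imread("pics/wrist3.png");b=cv2.imread("pics/w7.png")
cv2.imwrite("pics/cmp7.png",np.vstack([a[:,150:450],b[:,150:450]])[:, :] if 0 else np.hstack([a[:,130:510],b[:,130:510]]))
E
```

```text
t: 16.65
eef_pos: [546.4, 232.7, 308.4]
tool_rot: [0.015, 0.923, -0.007, 0.384]
ft_force: [-0.1, -0.0, -2.4]
opening: 53.4
gripper_force: 63.7
t: 16.85
eef_pos: [546.8, 231.7, 309.0]
tool_rot: [0.019, 0.923, -0.006, 0.384]
ft_force: [0.2, -0.5, -1.8]
opening: 53.3
gripper_force: 63.9
[533.8282677  232.49131596 315.82885136] [-2.23589798 -0.05853709  0.23296491] [ 0.24181942 -0.51531068 -1.82796035]
10 x [8.9, 0.0, 8.6] [-0.0, 0.0, -0.03] |d| 12.4 ang 0.03
```

View pics/cmp7.png

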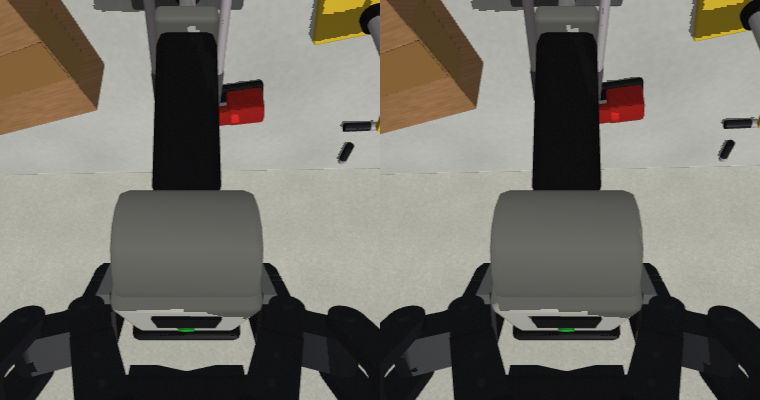

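The scanner looks identical in the grip before (left) and after (right), so it has not slipped. I lower it to 12 mm above the rest, then go slower.

```bash
python3 -m inch '[[[8.9,0,8.6],[0,0,0],0],[[8.9,0,8.6],[0,0,0],0],[[8.9,0,8.6],[0,0,0],0],[[8.9,0,8.6],[0,0,0],0],[[8.9,0,8.6],[0,0,0],0],[[8.9,0,8.6],[0,0,0],0],[[8.9,0,8.6],[0,0,0],0],[[8.9,0,8.6],[0,0,0],0],[[8.9,0,8.6],[0,0,0],0],[[8.9,0,8.6],[0,0,0],0],[[0,0,0],[0,0,0],0],[[0,0,0],[0,0,0],0]]'
python3 -c "
from scan import *
print(scanner()[0]);plan(pg,Rg,6)"
```

```text
t: 18.1
eef_pos: [545.3, 231.6, 185.4]
tool_rot: [0.018, 0.923, -0.006, 0.384]
ft_force: [0.8, 0.8, -2.1]
opening: 53.2
gripper_force: 63.9
[532.25438637 232.38735385 192.16746719]
6 x [1.5, 0.1, 1.5] [-0.0, 0.01, -0.05] |d| 2.1 ang 0.05
```

```bash
python3 -m inch '[[[1.5,0.1,1.5],[0,0,0],0],[[1.5,0.1,1.5],[0,0,0],0],[[1.5,0.1,1.5],[0,0,0],0],[[1.5,0.1,1.5],[0,0,0],0],[[1.2,0.1,1.2],[0,0,0],0],[[0.8,0.1,0.8],[0,0,0],0],[[0,0,0],[0,0,0],0],[[0,0,0],[0,0,0],0]]'
```

```text
t: 18.9
eef_pos: [545.1, 232.6, 174.1]
tool_rot: [0.018, 0.923, -0.006, 0.384]
ft_force: [-0.3, 0.8, -2.2]
opening: 53.4
gripper_force: 63.9
```

```bash
python3 -m inch '[[[0.6,0,0.6],[0,0,0],0],[[0.6,0,0.6],[0,0,0],0],[[0,0,0],[0,0,0],0],[[0,0,0],[0,0,0],0]]'
```

```text
t: 19.3
eef_pos: [545.3, 232.7, 172.8]
tool_rot: [0.018, 0.923, -0.006, 0.385]
ft_force: [-2.1, 0.2, 2.6]
opening: 53.3
gripper_force: 64.3
```

The vertical force went from −2.2 to +2.6 N, so the scanner rests on the prongs. I open, then back out along the tool axis.

```bash
python3 -m inch '[[[0,0,0],[0,0,0],0.7],[[0,0,0],[0,0,0],0.8],[[0,0,0],[0,0,0],1],[[0,0,0],[0,0,0],1],[[0,0,0],[0,0,0],1],[[0,0,0],[0,0,0],1],[[0,0,0],[0,0,0],1],[[0,0,0],[0,0,0],1]]' 20
python3 - <<'E'
from h import *
cv2.imwrite("pics/w8.png",r.grab_frame("wrist")[:,:,::-1])
E
```

```text
t: 20.1
eef_pos: [545.1, 232.6, 172.4]
tool_rot: [0.018, 0.923, -0.006, 0.384]
ft_force: [-0.0, -0.4, 1.1]
opening: 85.4
gripper_force: 0.0
```

View pics/w8.png

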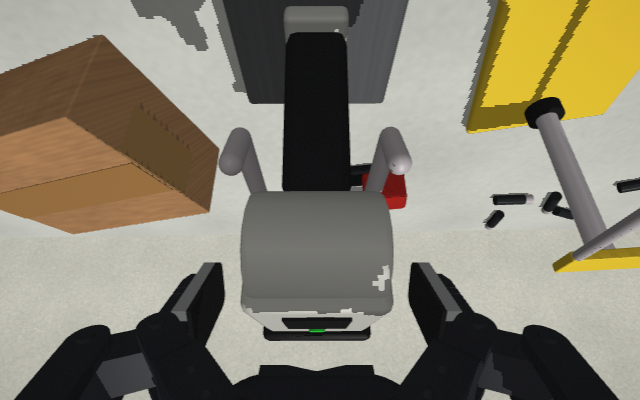

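The scanner hangs between the prongs as at the start: head at columns 241–393, handle down through the gap, fingers clear. I back out and verify.

```bash
python3 -m inch '[[[0,0,-8],[0,0,0],1],[[0,0,-15],[0,0,0],1],[[0,0,-21],[0,0,0],1],[[0,0,-21],[0,0,0],1],[[0,0,-21],[0,0,0],1],[[0,0,-21],[0,0,0],1],[[0,0,-21],[0,0,0],1],[[0,0,-21],[0,0,0],1],[[0,0,-21],[0,0,0],1],[[0,0,-21],[0,0,0],1],[[0,0,0],[0,0,0],1],[[0,0,0],[0,0,0],1]]'
python3 - <<'E'
from h import *
im=r.grab_frame("wrist");hsv=cv2.cvtColor(im,cv2.COLOR_RGB2HSV)
m=(hsv[...,1]>150)&(hsv[...,0]>45)&(hsv[...,0]<75);m[:150]=0;m[215:]=0
c=np.argwhere(m).mean(0)[::-1];print("LED",c,np.round(atz("wrist",c,201),1),"(was 552,231.8)")
def chk(n,z):
    for d in r.tip_of(n,"top")[:3]: print(n,round(d["p"],2),np.round(atz("top",d["point"],z)))
a=cv2.imread("pics/top.png").astype(int);b=r.grab_frame("top")[:,:,::-1]
cv2.imwrite("pics/top9.png",b)
d=np.abs(a-b).max(2)>45;d[:, :]&=True
n,l,st,ce=cv2.connectedComponentsWithStats(d.astype(np.uint8))
print([st[i].tolist() for i in range(1,n) if st[i][4]>15])
for n_,z in [("carton",0),("mug",0),("brown_box",0),("stapler",0),("tape_dispenser",0),("scanner",179)]:chk(n_,z)
E
```

```text
t: 21.35
eef_pos: [409.6, 237.6, 307.0]
tool_rot: [0.018, 0.923, -0.006, 0.384]
ft_force: [-0.4, -0.2, -0.3]
opening: 85.6
gripper_force: 0.0
LED [316.  204.5] [555.4 232.1 201. ] (was 552,231.8)
[[254, 244, 91, 113, 3437], [180, 259, 27, 41, 438], [224, 260, 46, 55, 969], [169, 295, 26, 25, 212], [212, 294, 26, 41, 456], [231, 313, 83, 87, 2938], [246, 312, 12, 7, 30], [179, 322, 78, 78, 3407], [55, 326, 96, 74, 4310], [351, 353, 20, 9, 99], [46, 358, 12, 4, 28], [154, 361, 21, 36, 495], [349, 361, 9, 6, 26], [8, 370, 41, 30, 443], [47, 371, 5, 9, 16], [70, 372, 3, 18, 37], [178, 378, 4, 18, 31], [383, 382, 10, 18, 99], [68, 386, 3, 14, 27], [0, 394, 6, 6, 19]]
carton 0.97 [ 441. -335.    0.]
mug 0.71 [ 657. -244.    0.]
brown_box 0.91 [633.   5.   0.]
stapler 0.59 [740. 275.   0.]
tape_dispenser 0.97 [399. -25.   0.]
scanner 0.81 [305. 198. 179.]
scanner 0.72 [531. 235. 179.]
```

The LED is within 3.5 mm of its start. The top picture has changed only where the arm and its shadows are. Handing in.

```bash
python3 -c "
from plant import r
print(r.close_job())"
```

```text
the job is handed in; nothing more can be done
None
```

I held the scanner pointing straight down at the carton's label from about 121 mm for roughly 3 s and hung it back on its hook about 3 mm from where it started. The final top picture shows nothing else on the desk moved, and the job is handed in (21.4 s used, no verdict returned).

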